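# Stack component totes to the height gauge

### The job

Stack the blue totes on the height gauge's base plate, starting the way its orange lugs fit and turning each further tote end for end against the one below, so that it interlocks and sits flat and square. Stop as soon as the rim of the top tote is level with the green band; leave the unused totes lying flat on the table, the gauge's band as it is set and the other things where they are.

Things in the scene. Friction and masses are not known exactly. Their poses are not given: they have to be found in the camera images.
- tote_a_center (a point): Stacking tote a: blue open component tote, 110 mm long (its x), 54 mm wide (its y), 24 mm high to the rim, 130 g or so; the point is its centre, 12 mm above its underside. Two orange lugs stand 5 mm above the long rims at x = +28 mm (14 mm long). A groove 22 mm long (in x) and 6.5 mm deep crosses the whole underside at x = -28 mm, 4 mm of play either way for lugs. Grasp it from above across its 54 mm width, at the middle of its length.
- tote_a: Body of tote a, origin at the centre of its underside, same axes as its centre point.
- tote_b_center (a point): Stacking tote b: blue open component tote, 110 mm long (its x), 54 mm wide (its y), 24 mm high to the rim, 130 g or so; the point is its centre, 12 mm above its underside. Two orange lugs stand 5 mm above the long rims at x = +28 mm (14 mm long). A groove 22 mm long (in x) and 6.5 mm deep crosses the whole underside at x = -28 mm, 4 mm of play either way for lugs. Grasp it from above across its 54 mm width, at the middle of its length.
- tote_b: Body of tote b, origin at the centre of its underside, same axes as its centre point.
- tote_c_center (a point): Stacking tote c: blue open component tote, 110 mm long (its x), 54 mm wide (its y), 24 mm high to the rim, 130 g or so; the point is its centre, 12 mm above its underside. Two orange lugs stand 5 mm above the long rims at x = +28 mm (14 mm long). A groove 22 mm long (in x) and 6.5 mm deep crosses the whole underside at x = -28 mm, 4 mm of play either way for lugs. Grasp it from above across its 54 mm width, at the middle of its length.
- tote_c: Body of tote c, origin at the centre of its underside, same axes as its centre point.
- tote_d_center (a point): Stacking tote d: blue open component tote, 110 mm long (its x), 54 mm wide (its y), 24 mm high to the rim, 130 g or so; the point is its centre, 12 mm above its underside. Two orange lugs stand 5 mm above the long rims at x = +28 mm (14 mm long). A groove 22 mm long (in x) and 6.5 mm deep crosses the whole underside at x = -28 mm, 4 mm of play either way for lugs. Grasp it from above across its 54 mm width, at the middle of its length.
- tote_d: Body of tote d, origin at the centre of its underside, same axes as its centre point.
- spot (a point): Stacking place of the fixed height gauge: centre of the stack, on top of the aluminium base plate. x points along the stack's long axis towards the gauge's posts. Two orange lugs like a tote's stand on the plate at x = -28 mm, so the first tote fits with its axes as the spot's, the next turned 180 degrees, and so on. Seated right, each tote adds 24 mm; the wrong way round it rides on the lugs and leans.
- gauge: The height gauge; origin on the table, 12 mm under the stacking place. Base plate 12 mm thick, 74 mm wide (y), from x = -64 to +110 mm; two steel posts at x = +96 mm with a cap, 143 mm tall in all, carry the sliding target. To its right, beyond y = -0.3 m of the table, stands a grey drawer cabinet: pass clear of it.
- band (a point): Middle of the green band (28 mm high, 56 mm wide, red edges above and below) on the front of the gauge's sliding target, facing the stack, 79 mm from the stack's centre line. Its height differs from job to job, z is up; two or three totes bring the rim of the top one (its lugs stand above the rim) into the band.
- target (a joint): Slide of the target: 0 to 0.042 m, height of the middle of the band above its lowest setting (52 mm over the table). Held stiffly by friction (12 N); leave it as set.
- pump_bottle: Bystander: white pump bottle with a red top, 65x65x147 mm, standing; origin under its centre.
- cot_box: Bystander: white and teal carton, 110x65x51 mm; origin under its centre.
- loupe: Bystander: black loupe, 38 mm across, 32 mm tall, standing; origin under its centre.
- tape_roll: Bystander: amber tape roll lying flat, 65 mm across, 12 mm high; origin under its centre.
- marker: Bystander: black and white marker pen, 132x15x15 mm, lying; origin under its centre.

How it is judged:
By the outcome, as a careful person would: the job done as asked, in the order asked, and still so for the second after the job is handed in, with the robot touching nothing.
It also fails if it takes over 72 s, if anything falls off the work surface, if the arm or the gripper's body presses on something with over 40 N, if the wrist force passes 120 N, or if a joint passes its speed limit or range.

### The arm

A 6-joint arm with a two-finger parallel gripper is mounted at the origin on a cart in front of the work surface, level with it; the furniture and walls round the work are solid. World frame = base frame: x ahead of the robot, y to its left, z up, the work surface at z = 0. Lengths are in m, angles in rad, forces in N, time in s.
With the tool pointing down it reaches from about 0.325 to 0.9 m from the base axis. Payload 3.5 kg.
Tool frame: the origin (TCP) lies on the centre line of the jaws, within the pads' length; the fingertips stand 22 mm ahead of it and the grasp point (between the pads) lies 3 mm ahead of it (bot.tip_extent is the distance from the TCP to the fingertips, in m); z points along the fingers, y is the line along which they close (so a half turn about z gives the same grasp; the last joint's range is limited). The gripper opens to 85 mm and grips with 20 to 120 N. Pads are 22 mm wide; open, the fingers measure 114 mm over their backs; the gripper's body (76 mm by 85 mm) begins 54 mm behind the grasp point. The pads swing forward as they close: fully open they stand 13 mm farther back than shut.
Start: joints at [1.044, 0.276, -0.026, 1.268, 0, 1.467], TCP at [0.257, 0.57, 0.253] pointing down, gripper open.
Joint ranges: [-3.12, 3.12], [-0.85, 1.88], [-1.08, 1.24], [-1.95, 2.15], [-1.57, 1.53], [-3.14, 3.14]. Speed limits (rad/s): [2.57, 2.57, 3.14, 3.14, 3.14, 3.14].

### API

Orientations are given as [roll, pitch, yaw] about the fixed x, y, z axes, in that order (R = Rz(yaw) Ry(pitch) Rx(roll)).
In Python, from station import bot gives the robot as it stands. The module is installed in compiled form; this text tells all that it offers. Calls block until the motion is done:
- bot.move_to(position, orientation): joint-space move of the TCP to a pose.
- bot.move_linear(position, vel=0.15, rotation=None, contact_N=None): straight line of the TCP; rotation=None keeps the orientation; vel is the mean speed in m/s. With contact_N (N) it stops when the force on the tool has changed by that much, and returns True; else False.
- bot.movej(angles): joint-space move.
- bot.move_gripper(opening, effort=None): finger opening in m; effort is the grip in N (None keeps the last); returns when the fingers have stopped.
- bot.wait(seconds).
- bot.ik(position, orientation): joint angles nearest the present ones, or None.
- bot.get_state(): the state.
- bot.grab_frame(name): name is "scene" or "top" or "wrist"; returns (picture, depth): 480x640x3 uint8, red, green, blue; 480x640 float32, m along the optical axis (not along the pixel's ray), 0 where there is no reading.
- bot.camera_params(name): a dict with "intrinsics" (3x3 intrinsics, pixels), "k1" (the pictures are not rectified: a ray, as slopes to the right and down, at radius r is drawn at 1 + k1 r^2 times it, then the intrinsics apply), "position" and "attitude" of the camera in the world; the wrist camera has in their place "hand_eye" (4x4, takes a point from camera to tool coordinates, whose origin is the TCP and whose axes are the flange's). Camera axes: x right, y down, z forward; pixel columns grow to the right and rows downward; lengths in m; the calibration is good to about 2 mm. A picture is of the moment at which its call begins: read the wrist's pose just before it. camera_params takes no time and is no camera call.
A pose or a line that the arm cannot do raises bot.Unreachable and nothing moves.
- bot.job_done(): hands the job in; it is judged then, once.
The state is a dict: "time": time; "joint_pos": joint angles; "dq": joint speeds; "joint_efforts": joint torques, N m; "tcp_pos": TCP position; "tool_rot": TCP orientation; "contact_force": force on the tool from outside, world axes, zero at the start; "wrist_torque": the same for the moment, N m; "opening": finger opening in m; "grip_force": force on a finger pad.
Only numpy, scipy, OpenCV 4.12 (cv2) and the standard library are available. Lean on these libraries where they do the work, as an engineer would, in place of code of your own. Each camera call takes 0.05 s, during which the arm holds its last target. There are 200 camera calls.

## Working session

There is one attempt and no reset: what is moved stays moved. The work goes in short steps, each a Python script; the robot and the scene stay as the last script left them, time stands still between calls to the robot, and variables do not carry over. Pictures are saved under pics/ and viewed, at most 10 in all, crops included, and the job is handed in when it is done.

```bash
mkdir -p pics; cat > h.py <<'E'
import numpy as np, cv2
from station import bot
from scipy.spatial.transform import Rotation as R
def cam(name,st=None):
    p=bot.camera_params(name); K=np.array(p["intrinsics"]); k1=p["k1"]
    if name=="wrist":
        H=np.array(p["hand_eye"]); T=np.eye(4); T[:3,3]=st["tcp_pos"]; T[:3,:3]=R.from_euler('xyz',st["tool_rot"]).as_matrix()
        M=T@H; return K,k1,M[:3,:3],M[:3,3]
    a=np.array(p["attitude"]); 
    A=a if a.shape==(3,3) else R.from_euler('xyz',a).as_matrix()
    return K,k1,A,np.array(p["position"])
def rays(uv,c):
    K,k1,A,t=c; uv=np.atleast_2d(uv).astype(float)
    d=cv2.undistortPoints(uv[:,None],K,np.array([k1,0,0,0,0.]))[:,0]
    return np.c_[d,np.ones(len(d))]@A.T
def onz(uv,z,c):
    r=rays(uv,c); return c[3]+r*((z-c[3][2])/r[:,2])[:,None]
def pts(depth,mask,c):
    v,u=np.nonzero(mask&(depth>0)); r=rays(np.c_[u,v],c); return c[3]+r*depth[v,u][:,None]
def save(n,im): cv2.imwrite(f"pics/{n}.png",im[:,:,::-1])
def masks(im):
    h=cv2.cvtColor(im,cv2.COLOR_RGB2HSV); H,S,V=h[...,0],h[...,1],h[...,2]
    return dict(blue=(H>98)&(H<128)&(S>110)&(V>40),orange=(H>4)&(H<20)&(S>150)&(V>90),green=(H>45)&(H<85)&(S>90)&(V>50))
E
python3 - <<'E'
from h import *
print(bot.get_state())
for n in("scene","top"):
    im,d=bot.grab_frame(n); save(n+"0",im); np.savez(n+"0.npz",im=im,d=d); print(bot.camera_params(n))
print(bot.camera_params("wrist"))
E
```

```text
{'time': 0.0, 'joint_pos': array([ 1.04359454e+00,  2.77110760e-01, -2.79169844e-02,  1.26797795e+00,
        1.55351128e-05,  1.46740724e+00]), 'dq': array([-0.00037663,  0.00036902,  0.00238363,  0.00125617, -0.00011836,
       -0.00056191]), 'joint_efforts': array([-1.10787118e-03, -4.45513844e+01,  2.95200080e+01,  1.64595869e-02,
       -7.02313923e-05,  6.78306904e-06]), 'tcp_pos': array([0.25664993, 0.56906389, 0.25215643]), 'tool_rot': array([-3.13939669e+00, -2.43469860e-04,  2.71777967e+00]), 'contact_force': array([0.43060926, 0.23507166, 0.14891883]), 'wrist_torque': array([-0.01593542, -0.01677186,  0.02428635]), 'grip_force': 0.0, 'opening': 0.08503889644852604}
{'intrinsics': array([[440.15854443,   0.        , 315.77978051],
       [  0.        , 440.15854443, 238.55554605],
       [  0.        ,   0.        ,   1.        ]]), 'k1': -0.02948932882398137, 'position': array([-0.04149319, -0.29122417,  0.6144048 ]), 'attitude': array([-2.22549855,  0.02259234, -1.10691799])}
{'intrinsics': array([[611.97178045,   0.        , 321.16412125],
       [  0.        , 611.97178045, 233.21953553],
       [  0.        ,   0.        ,   1.        ]]), 'k1': -0.18037343895992058, 'position': array([0.43439979, 0.01631799, 1.46402022]), 'attitude': array([-3.04334956,  0.01057756, -1.54587167])}
{'intrinsics': array([[361.69721449,   0.        , 322.78180963],
       [  0.        , 361.69721449, 239.54415437],
       [  0.        ,   0.        ,   1.        ]]), 'k1': 0.010930392044184592, 'hand_eye': array([[-6.59375755e-05, -9.51260701e-01, -3.08387864e-01,
         7.95034125e-02],
       [ 9.99999956e-01,  2.69732690e-05, -2.97016173e-04,
        -1.65823056e-04],
       [ 2.90858042e-04, -3.08387870e-01,  9.51260657e-01,
        -1.21583161e-01],
       [ 0.00000000e+00,  0.00000000e+00,  0.00000000e+00,
         1.00000000e+00]])}
```

View pics/top0.png

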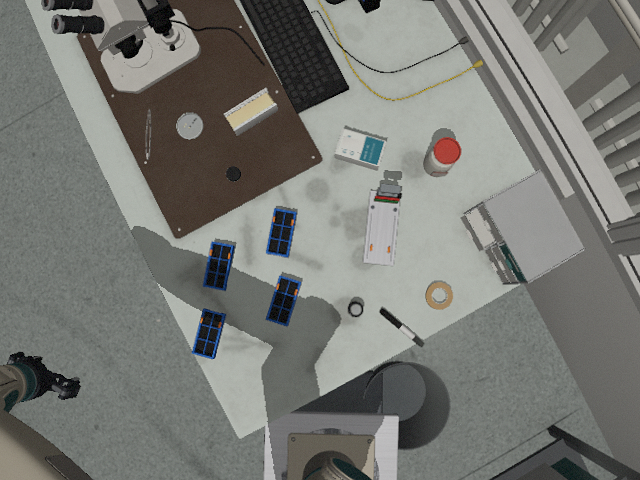

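View pics/scene0.png

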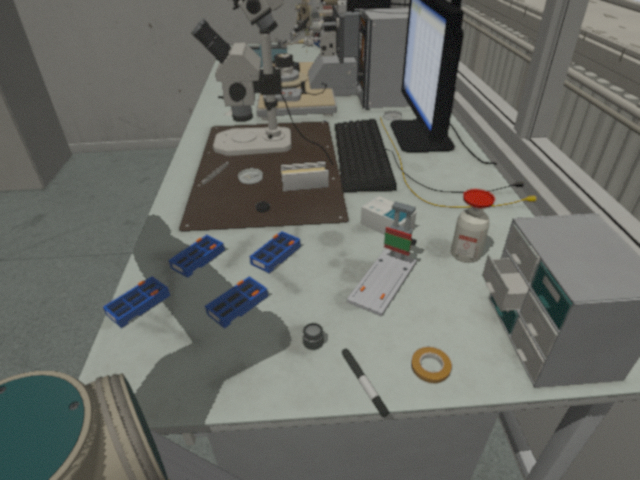

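```bash
python3 - <<'E'
from h import *
for n in("top","scene"):
    f=np.load(n+"0.npz"); im,d=f["im"],f["d"]; c=cam(n); m=masks(im)
    print(n, "table z chk", (d>0).mean())
    for k in m:
        N,L,S,C=cv2.connectedComponentsWithStats(m[k].astype(np.uint8))
        for i in range(1,N):
            if S[i,4]<25: continue
            P=pts(d,L==i,c)
            if len(P)==0: print(k,S[i],'nodepth'); continue
            z=np.percentile(P[:,2],[5,50,95])
            s=f"{k} px{C[i].round(0)} n{S[i,4]} med{np.median(P,0).round(3)} z{z.round(3)}"
            if k=="blue":
                q=P[P[:,2]>z[2]-.008][:,:2]*1000
                s+=" rect "+str([np.round(v,1) for v in cv2.minAreaRect(q.astype(np.float32))])
            print(s)
E
```

```text
top table z chk 0.9958658854166667
blue px[281. 233.] n475 med[0.571 0.13  0.02 ] z[0.007 0.02  0.027] rect [array([576.1, 130.6]), array([ 54. , 109.3]), np.float64(80.7)]
blue px[219. 266.] n508 med[0.492 0.277 0.02 ] z[0.006 0.02  0.027] rect [array([493.4, 279. ]), array([ 54.8, 108.2]), np.float64(80.9)]
blue px[283. 301.] n440 med[0.411 0.12  0.021] z[0.007 0.021 0.028] rect [array([415.3, 120.5]), array([ 53.3, 108.4]), np.float64(74.4)]
blue px[209. 334.] n508 med[0.329 0.295 0.02 ] z[0.007 0.02  0.028] rect [array([332.1, 295.8]), array([ 55.4, 110.2]), np.float64(77.5)]
green px[386. 200.] n38 med[ 0.65  -0.113  0.074] z[0.062 0.074 0.082]
scene table z chk 0.995947265625
blue px[434.  12.] n92 med[1.222 0.    0.384] z[0.38  0.384 0.391] rect [array([1224.6,    3.5]), array([242.7,   7.6]), np.float64(29.1)]
blue px[419. 110.] n168 med[1.26 0.02 0.1 ] z[0.095 0.1   0.108] rect [array([1273.1,   26.7]), array([359.1,   6.5]), np.float64(28.2)]
blue px[276. 251.] n749 med[0.571 0.127 0.018] z[0.009 0.018 0.025] rect [array([574.9, 130.1]), array([ 53.2, 108.8]), np.float64(80.9)]
blue px[197. 255.] n861 med[0.49  0.273 0.018] z[0.007 0.018 0.025] rect [array([492. , 277.4]), array([ 55.7, 108.6]), np.float64(81.4)]
blue px[137. 301.] n1207 med[0.327 0.291 0.018] z[0.008 0.018 0.025] rect [array([330.8, 295.5]), array([ 58. , 109.5]), np.float64(76.4)]
blue px[237. 301.] n1052 med[0.411 0.113 0.018] z[0.008 0.018 0.025] rect [array([414.1, 120.5]), array([ 54.8, 108. ]), np.float64(74.7)]
orange px[432. 366.] n436 med[ 0.425 -0.253  0.013] z[0.011 0.013 0.015]
green px[397. 242.] n243 med[ 0.651 -0.115  0.066] z[0.055 0.066 0.077]
```

The top view shows four totes at about (281,233), (219,266), (283,301) and (209,334). The gauge plate is at (381,233), with its lugs at (371,248) and (388,248) and the posts at the far end. The scene view shows the green band at (397,242). Next I find the lug directions, the spot pose and the band height.

```bash
python3 - <<'E'
from h import *
T=[(.576,.1305),(.4927,.278),(.4147,.1205),(.3315,.2957)]
for n in("top","scene"):
    f=np.load(n+"0.npz"); im,d=f["im"],f["d"]; c=cam(n)
    h=cv2.cvtColor(im,cv2.COLOR_RGB2HSV).astype(int); H,S,V=h[...,0],h[...,1],h[...,2]
    m=(H<22)&(S>100)&(V>70)
    N,L,St,C=cv2.connectedComponentsWithStats(m.astype(np.uint8))
    for i in range(1,N):
        if St[i,4]<4: continue
        p=onz(C[i],.027,c)[0]
        if .2<p[0]<.8 and -.2<p[1]<.4: print(n,"orange",C[i].round(1),St[i,4],p.round(3),"plate",onz(C[i],.0145,c)[0].round(3))
    # plate: points with z .009..0.016 near gauge
    v,u=np.mgrid[0:480,0:640]; P=(c[3]+rays(np.c_[u.ravel(),v.ravel()],c)*d.ravel()[:,None])
    k=(P[:,2]>.007)&(P[:,2]<.02)&(P[:,0]>.42)&(P[:,0]<.72)&(P[:,1]<0)&(P[:,1]>-.19)
    I=k.reshape(480,640).astype(np.uint8); N,L,St,C=cv2.connectedComponentsWithStats(I); b=1+np.argmax(St[1:,4])
    q=P[(L==b).ravel()]; print(n,"plate",St[b],np.median(q[:,2]).round(4),cv2.minAreaRect((q[:,:2]*1000).astype(np.float32)))
    if n=="scene":
        x0,y0=365,215; cr=im[y0:y0+75,x0:x0+75]; save("band0",cv2.resize(cr,None,fx=8,fy=8,interpolation=cv2.INTER_CUBIC))
        g=masks(im)["green"]; r=((H<8)|(H>172))&(S>120)&(V>60)
        for nm,mm in(("g",g),("r",r)):
            mm=mm.copy(); mm[:220]=0; mm[265:]=0; mm[:,:370]=0; mm[:,425:]=0
            vv,uu=np.nonzero(mm); print(nm,[(x,vv[uu==x].min(),vv[uu==x].max()) for x in range(384,414,4) if (uu==x).any()])
            Q=pts(d,mm,c); print(np.percentile(Q[:,2],[1,5,50,95,99]).round(4),np.median(Q,0))
E
```

```text
top orange [386.9 197.8] 65 [ 0.664 -0.119  0.027] plate [ 0.666 -0.12   0.014]
top orange [273.7 218.6] 12 [0.608 0.148 0.027] plate [0.609 0.15  0.014]
top orange [291.6 221.9] 15 [0.601 0.106 0.027] plate [0.602 0.106 0.014]
top orange [370.5 247.7] 11 [ 0.544 -0.082  0.027] plate [ 0.545 -0.083  0.014]
top orange [388.5 249.3] 11 [ 0.541 -0.124  0.027] plate [ 0.542 -0.126  0.014]
top orange [210.8 252. ] 13 [0.525 0.296 0.027] plate [0.525 0.298 0.014]
top orange [228.6 255.4] 13 [0.518 0.253 0.027] plate [0.518 0.255 0.014]
top orange [277.6 286.1] 14 [0.449 0.134 0.027] plate [0.449 0.135 0.014]
top orange [295.3 291.5] 15 [0.437 0.092 0.027] plate [0.437 0.093 0.014]
top orange [201.2 320.1] 13 [0.363 0.313 0.027] plate [0.363 0.315 0.014]
top orange [219.1 324.5] 13 [0.354 0.27  0.027] plate [0.354 0.272 0.014]
top plate [ 363  191   37   75 1783] 0.012 ((593.8148193359375, -108.28218841552734), (73.1823959350586, 174.91552734375), 85.53999328613281)
scene orange [398.2 233.2] 150 [ 0.731 -0.094  0.027] plate [ 0.748 -0.09   0.014]
scene orange [275.2 235.9] 8 [0.608 0.149 0
[... 858 characters left out ...]
594.9263305664062, -108.02557373046875), (74.89180755615234, 178.18174743652344), 85.36333465576172)
g [(388, np.int64(234), np.int64(244)), (392, np.int64(235), np.int64(244)), (396, np.int64(237), np.int64(246)), (400, np.int64(238), np.int64(248)), (404, np.int64(239), np.int64(249)), (408, np.int64(241), np.int64(250))]
[0.0534 0.0549 0.0664 0.0772 0.0789] [ 0.65149694 -0.11450451  0.06638416]
r [(388, np.int64(228), np.int64(247)), (392, np.int64(229), np.int64(249)), (396, np.int64(230), np.int64(250)), (400, np.int64(231), np.int64(251)), (404, np.int64(233), np.int64(253)), (408, np.int64(234), np.int64(238))]
[0.0424 0.0439 0.0856 0.092  0.093 ] [ 0.65216795 -0.11570542  0.08563452]
```

View pics/band0.png

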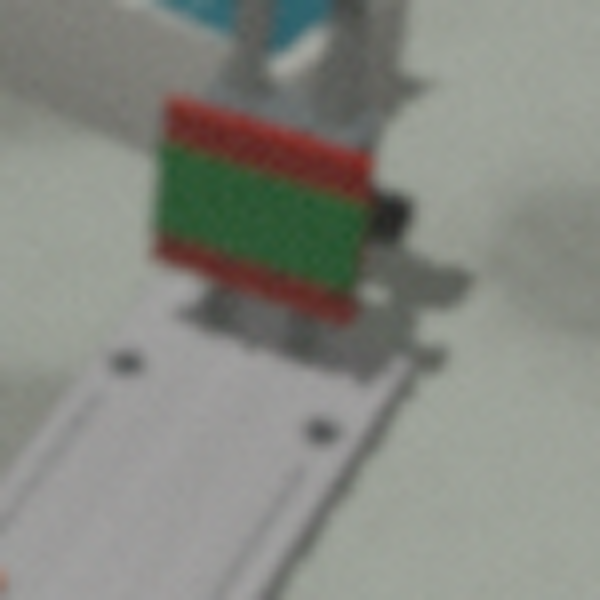

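The band runs from 0.052 to 0.080 m, so two totes are needed: their rim comes to 0.060, while three would reach 0.084. The spot is near (0.571, -0.107) with yaw about -4.4°, and the plate and lug measurements agree on it. Next I take close wrist looks at the spot and two totes.

```bash
cat >> h.py <<'E'
PI=np.pi
def look(tag,cx,cy,zlo,zhi,zo):
    """rect of blue points (z>zlo) near cx,cy, and orange lugs at height zo"""
    st=bot.get_state(); im,d=bot.grab_frame("wrist"); save(tag,im); c=cam("wrist",st); np.savez(tag+".npz",im=im,d=d,A=c[2],t=c[3])
    v,u=np.mgrid[0:480,0:640]; P=(c[3]+rays(np.c_[u.ravel(),v.ravel()].astype(float),c)*d.ravel()[:,None])
    near=(np.hypot(P[:,0]-cx,P[:,1]-cy)<.11)&(d.ravel()>0)
    b=near&(P[:,2]>zlo)&(P[:,2]<zhi)
    if zlo>.015: b&=masks(im)["blue"].ravel()
    N,L,S,C=cv2.connectedComponentsWithStats(b.reshape(480,640).astype(np.uint8)); k=1+np.argmax(S[1:,4])
    q=P[b if zlo>.015 else (L==k).ravel()]
    print(tag,"rect",[np.round(x,1) for x in cv2.minAreaRect((q[:,:2]*1000).astype(np.float32))],"z",np.percentile(q[:,2],[5,50,95]).round(4))
    h=cv2.cvtColor(im,cv2.COLOR_RGB2HSV).astype(int); m=(h[...,0]<22)&(h[...,1]>110)&(h[...,2]>70)
    N,L,S,C=cv2.connectedComponentsWithStats(m.astype(np.uint8))
    for i in range(1,N):
        if S[i,4]<30: continue
        p=onz(C[i],zo,c)[0]; zz=np.median(pts(d,L==i,c)[:,2])
        if np.hypot(p[0]-cx,p[1]-cy)<.07: print("  lug",C[i].round(0),S[i,4],p.round(4),"z",zz.round(4))
E
python3 - <<'E'
from h import *
print(bot.tip_extent)
bot.move_to([.571,-.1065,.24],[PI,0,PI-.077]); print(bot.get_state()["joint_pos"].round(3))
bot.wait(.2); look("w_spot",.571,-.1065,.008,.0145,.0165)
bot.move_to([.5755,.1305,.2],[PI,0,PI-.16]); bot.wait(.2); look("w_t1",.5755,.1305,.016,.027,.0285)
bot.move_to([.4147,.1205,.2],[PI,0,PI-.27]); bot.wait(.2); look("w_t3",.4147,.1205,.016,.027,.0285)
s=bot.get_state(); print(s["time"],s["tcp_pos"],s["joint_pos"].round(3))
E
```

```text
0.022
[-0.294  0.206 -0.145  1.22   0.    -0.219]
w_spot rect [array([ 592. , -108.2]), array([ 74.2, 167.6]), np.float64(85.2)] z [0.0116 0.0129 0.014 ]
  lug [301. 181.] 88 [ 0.5432 -0.1252  0.0165] z 0.018
  lug [345. 181.] 87 [ 0.5466 -0.0833  0.0165] z 0.0178
w_t1 rect [array([550. , 133.3]), array([ 63.6, 168.5]), np.float64(86.8)] z [0.0182 0.0245 0.0259]
  lug [301. 254.] 96 [0.6011 0.1055 0.0285] z 0.0297
  lug [352. 253.] 97 [0.6081 0.149  0.0285] z 0.0297
w_t3 rect [array([441.1, 118.1]), array([ 67.5, 166. ]), np.float64(82.5)] z [0.0182 0.0244 0.0259]
  lug [298. 252.] 98 [0.4369 0.0922 0.0285] z 0.0297
  lug [349. 253.] 97 [0.449  0.135  0.0285] z 0.0297
5.1167 [0.41609072 0.12052268 0.20026606] [ 0.132 -0.031 -0.494  1.107  0.     0.403]
```

View pics/w_spot.png

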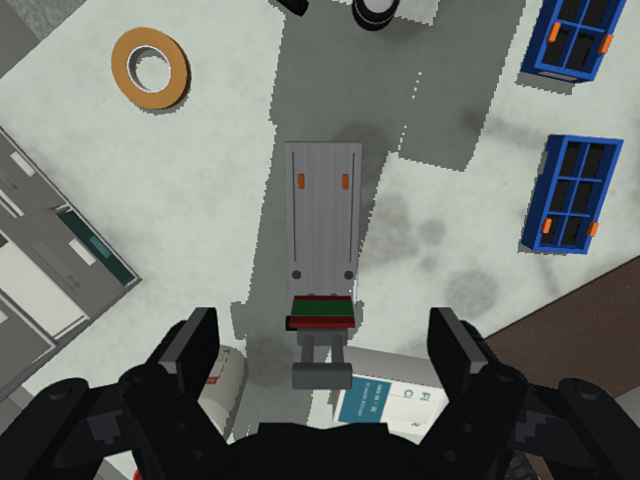

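The wrist view shows the plate lugs at (301,181) and (345,181), and the target, posts and carton at the bottom. All views agree to about 1.5 mm. I'll pick the near tote (c) first and check the hold.

```bash
cat >> h.py <<'E'
def st(tag):
    s=bot.get_state(); print(tag,"t%.1f"%s["time"],"tcp",s["tcp_pos"].round(4),"rot",s["tool_rot"].round(3),"F",s["contact_force"].round(1),"op %.4f grip %.1f"%(s["opening"],s["grip_force"]),"j6 %.2f"%s["joint_pos"][5]); return s
def pick(x,y,zt=.028):
    bot.move_gripper(.072); 
    bot.move_linear([x,y,.06],vel=.2); st("above")
    hit=bot.move_linear([x,y,zt],vel=.05,contact_N=12); st(f"down hit={hit}")
    bot.move_gripper(.045,effort=35); st("closed")
    bot.move_linear([x,y,.2],vel=.15); bot.wait(.2); return st("lifted")
E
python3 - <<'E'
from h import *
bot.move_to([.4155,.121,.12],[PI,0,PI-.275])
pick(.4155,.121); look("w_held",.4155,.121,.15,.25,.2)
E
```

```text
above t6.3 tcp [0.4154 0.121  0.0603] rot [-3.141e+00 -1.000e-03  2.867e+00] F [-0.1 -0.4  0. ] op 0.0720 grip 0.0 j6 0.41
down hit=False t7.1 tcp [0.4155 0.121  0.0279] rot [-3.142 -0.     2.867] F [ 0.9 -0.3  0.1] op 0.0718 grip 0.0 j6 0.41
closed t7.4 tcp [0.4161 0.1212 0.0285] rot [3.141e+00 1.000e-03 2.867e+00] F [-0.2 -0.1  2.6] op 0.0528 grip 37.4 j6 0.41
lifted t8.9 tcp [0.4149 0.1209 0.1991] rot [-3.141e+00 -2.000e-03  2.867e+00] F [ 0.6  0.3 -1.6] op 0.0530 grip 37.0 j6 0.41
w_held rect [array([413.5, 121.2]), array([ 54.9, 107.1]), np.float64(74.5)] z [0.1815 0.1913 0.1964]
  lug [498. 291.] 122 [0.4126 0.188  0.2   ] z 0.0293
  lug [269. 396.] 430 [0.4345 0.0923 0.2   ] z 0.2002
  lug [377. 396.] 429 [0.4464 0.1348 0.2   ] z 0.2002
```

View pics/w_held.png

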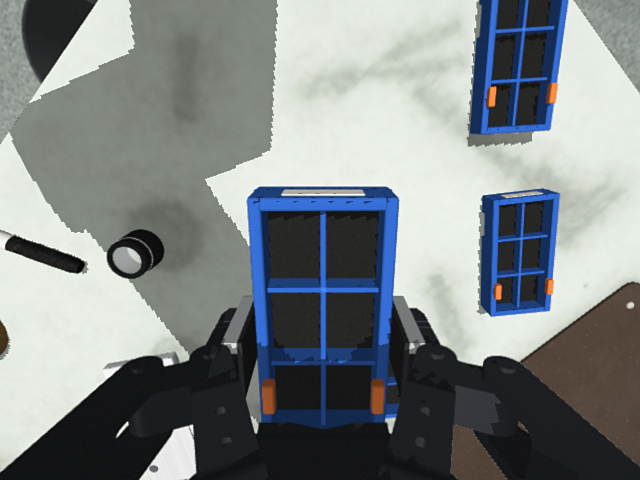

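The tote hangs level between the pads, with its lugs at (269,396) and (377,396) and the rim at 0.196 as expected. It sits about 1 mm toward -x in the grip, which I'll allow for when placing it.

```bash
cat >> h.py <<'E'
def place(x,y,yaw,zs):
    rot=[PI,0,yaw]
    bot.move_to([x,y,.2],rot); bot.wait(.1)
    bot.move_linear([x,y,zs+.02],vel=.15,rotation=rot); bot.wait(.2); st("pre")
    hit=bot.move_linear([x,y,zs-.002],vel=.03,contact_N=8); bot.wait(.1); st(f"set hit={hit} want {zs}")
E
python3 - <<'E'
from h import *
place(.573,-.1066,PI-.081,.040)
E
```

```text
pre t11.4 tcp [ 0.5739 -0.1069  0.0611] rot [-3.141e+00  2.000e-03  3.061e+00] F [ 0.  -0.  -1.3] op 0.0531 grip 37.0 j6 -0.21
set hit=True want 0.04 t12.1 tcp [ 0.5726 -0.1065  0.0405] rot [ 3.141e+00 -1.000e-03  3.061e+00] F [-0.2  0.2  5.2] op 0.0532 grip 37.8 j6 -0.21
```

It seated at the right height. I'll release it, look, then pick tote a with the wrist turned half round.

```bash
python3 - <<'E'
from h import *
bot.move_gripper(.072); bot.move_linear([.573,-.1066,.24],vel=.2); bot.wait(.2)
look("w_p1",.572,-.1065,.028,.042,.0405)
bot.move_to([.5763,.1312,.2],[PI,0,PI-.159])
q=np.array(bot.get_state()["joint_pos"]); q[5]-=PI; print(q.round(2)); bot.movej(q); st("flip")
bot.move_linear([.5763,.1312,.12],rotation=[PI,0,-.159]); st("down1")
E
```

```text
w_p1 rect [array([ 572.7, -106.5]), array([ 53.5, 109.9]), np.float64(85.5)] z [0.0307 0.0365 0.038 ]
  lug [298. 245.] 84 [ 0.5988 -0.1312  0.0405] z 0.0418
  lug [346. 245.] 75 [ 0.6022 -0.0869  0.0405] z 0.0418
[ 0.11  0.25 -0.18  1.14 -0.   -2.87]
flip t17.4 tcp [0.5767 0.1304 0.2002] rot [ 3.141e+00 -1.000e-03 -1.600e-01] F [-0.5  0.6 -0.3] op 0.0717 grip 0.0 j6 -2.87
down1 t18.1 tcp [0.5768 0.1313 0.1205] rot [-3.141e+00 -1.000e-03 -1.590e-01] F [-0.5 -0.2  0.3] op 0.0723 grip 0.0 j6 -2.87
```

View pics/w_p1.png

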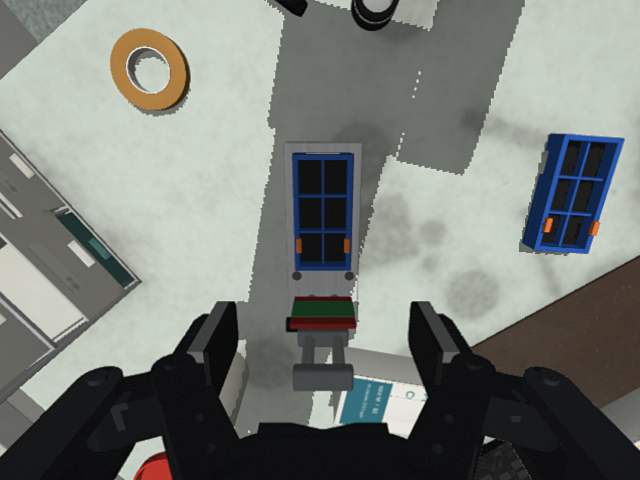

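The first tote lies square on the plate, with its lugs at (298,245) and (346,245) toward the posts and the rim at 0.036. Next is the second tote.

```bash
python3 - <<'E'
from h import *
pick(.5763,.1312); look("w_held2",.5763,.1312,.15,.25,.2)
E
```

```text
above t18.8 tcp [0.576  0.1312 0.06  ] rot [ 3.141e+00  1.000e-03 -1.590e-01] F [-0.1  1.   0.5] op 0.0717 grip 0.0 j6 -2.87
down hit=False t19.6 tcp [0.5763 0.1312 0.0279] rot [ 3.142  0.    -0.159] F [ 0.8 -0.1  0.8] op 0.0721 grip 0.0 j6 -2.87
closed t19.9 tcp [0.5769 0.1313 0.0286] rot [-3.141e+00 -1.000e-03 -1.590e-01] F [-0.3 -0.1  1.8] op 0.0530 grip 38.6 j6 -2.87
lifted t21.4 tcp [0.5757 0.1311 0.199 ] rot [ 3.141e+00  2.000e-03 -1.590e-01] F [ 0.5 -0.1 -2.1] op 0.0530 grip 38.3 j6 -2.87
w_held2 rect [array([579.8, 142.1]), array([ 78.7, 107.1]), np.float64(81.1)] z [0.1815 0.1912 0.196 ]
  lug [261. 266.] 547 [0.6085 0.1482 0.2   ] z 0.2
  lug [384. 266.] 557 [0.6016 0.1046 0.2   ] z 0.2001
  lug [149. 302.] 107 [0.601 0.192 0.2  ] z 0.0293
  lug [199. 302.] 106 [0.598 0.174 0.2  ] z 0.0294
```

```bash
python3 - <<'E'
from h import *
place(.5733,-.1065,PI-.080,.064)
E
```

```text
pre t24.9 tcp [ 0.5743 -0.1068  0.0853] rot [-3.141e+00  2.000e-03  3.062e+00] F [ 0.4 -0.4 -1.6] op 0.0533 grip 38.2 j6 -0.21
set hit=True want 0.064 t25.6 tcp [ 0.5729 -0.1064  0.0646] rot [ 3.141e+00 -1.000e-03  3.062e+00] F [-1.   0.2  5.3] op 0.0528 grip 39.0 j6 -0.21
```

```bash
python3 - <<'E'
from h import *
bot.move_gripper(.072); bot.move_linear([.573,-.1066,.24],vel=.2); bot.wait(.2)
look("w_p2",.572,-.1065,.052,.066,.0645)
bot.move_to([.4,.15,.3],[PI,0,PI-.08]); bot.wait(.2); st("away")
im,d=bot.grab_frame("scene"); c=cam("scene"); save("s_end",cv2.resize(im[180:400,90:480],None,fx=2,fy=2,interpolation=cv2.INTER_CUBIC)[:600,:800])
g=masks(im)["green"].copy(); g[:,:370]=0; g[:,425:]=0; g[:215]=0;g[270:]=0
print("green z",np.percentile(pts(d,g,c)[:,2],[1,50,99]).round(4))
for n,(dd,cc,I) in {"scene":(d,c,im)}.items():
    P=pts(dd,masks(I)["blue"],cc); k=np.hypot(P[:,0]-.572,P[:,1]+.1065)<.08; print("rim z",np.percentile(P[k,2],[50,90,98]).round(4))
E
```

```text
w_p2 rect [array([ 571.2, -106.3]), array([ 53.3, 110. ]), np.float64(85.5)] z [0.0541 0.0604 0.0619]
  lug [295. 188.] 99 [ 0.5414 -0.1265  0.0645] z 0.0658
  lug [350. 188.] 100 [ 0.5449 -0.082   0.0645] z 0.0661
away t28.6 tcp [0.4007 0.1494 0.2997] rot [-3.141e+00 -1.000e-03  3.060e+00] F [0.2 0.2 0.6] op 0.0721 grip 0.0 j6 0.29
green z [0.0524 0.0658 0.0786]
rim z [0.0517 0.0605 0.0617]
```

View pics/s_end.png

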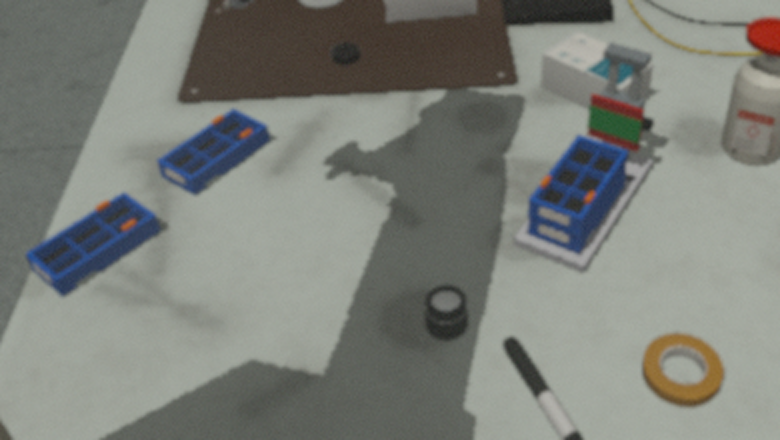

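The final view shows the two-tote stack, flat and square, at (580,190). Its rim is at 0.060, inside the green band (0.052–0.080). The other two totes lie flat and everything else is undisturbed.

```bash
python3 -c "
from station import bot
print(bot.job_done())"
```

```text
the job is handed in; nothing more can be done
None
```

I stacked two totes on the gauge, interlocked end for end, flat and square, with the top rim at 60 mm inside the green band (52–80 mm), and handed the job in at about 29 s of the 72 s allowed.

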